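# Cap the red and green markers on the home-office desk

### The arm

A 7-joint arm with a two-finger parallel gripper is mounted at the origin on the work surface. World frame = base frame: x ahead of the robot, y to its left, z up, the work surface at z = 0. Lengths are in m, angles in rad, forces in N, time in s.
With the tool pointing down it reaches from about 0.425 to 0.95 m from the base axis. Payload 16.7 kg.
Tool frame: the origin (TCP) lies at the very end of the fingers, on their centre line; the grasp point (between the pads) lies 19 mm behind it (bot.pinch_z is the distance from the TCP to the grasp point, in m); z points along the fingers, y is the line along which they close (so a half turn about z gives the same grasp; the last joint's range is limited). The gripper opens to 94 mm and grips with 3 to 60 N. Pads are 16 mm wide; open, the fingers measure 119 mm over their backs; the gripper's body (75 mm by 177 mm) begins 78 mm behind the grasp point.
Start: joints at [-1.252, 0.426, 0.074, 1.606, -0.034, 1.111, -0.067], TCP at [0.305, 0.602, 0.205] pointing down, gripper open.
Joint ranges: [-2.85, 2.85], [-0.5, 2.14], [-1.23, 1.37], [0.21, 2.46], [-1.02, 4.16], [0.16, 2.05], [-2.73, 2.73]. Speed limits (rad/s): [1.89, 1.89, 2.39, 2.39, 3.01, 3.01, 3.01].

### API

Orientations are given as a unit quaternion [x, y, z, w].
In Python, from rig import bot, cams gives the robot as it stands.
- The arm moves only by the tool jog_arm, never from a script. Its arguments are lists of equal length, an entry for each row: "grip": the finger opening in cm, from 0 to 9.4; "xyz": the shift along the tool's x, y, z in cm, a list of three; "delta_rot": the turn, a rotation vector about the tool's x, y, z in rad, a list of three. In form: {"grip": [grip, ...], "xyz": [[dx, dy, dz], ...], "delta_rot": [[rx, ry, rz], ...]}. A call has 1 to 10 rows; each row is the pose to reach, as a shift and turn from the pose commanded when the call began, along the tool's axes at that moment; what a row does not reach only later rows make up. A row lasts 1/12 s, in which the tool goes at most 41.7 mm and 7.16 degrees, less where a joint would pass 70% of its speed; a pose out of reach is approached as far as the arm can. A call with a gripper value outside its range is refused whole. The fingers move at their own pace and stop on an object; "force" is the grip in N (left out, the last holds). Time passes only in rows, so rows that repeat a pose let the fingers close. It gives the time, the measured TCP pose, the force, the opening and the grip force at its end, in the units of the state.
- bot.sense(): the state, without advancing time (a new reading comes with each control period).
- cams.read_camera(name): name is "side" or "top" or "wrist"; returns (picture, depth): 420x560x3 uint8, red, green, blue; 420x560 float32, m along the optical axis (not along the pixel's ray), 0 where there is no reading.
- cams.camera_info(name): a dict with "mtx" (3x3 intrinsics, pixels), "R" (3x3) and "t" (3): a world point X has camera coordinates R X + t. Camera axes: x right, y down, z forward; pixel columns grow to the right and rows downward; lengths in m; the calibration is good to about 2 mm. A picture is of the moment at which its call begins: read the wrist's pose just before it. camera_info takes no time and is no camera call; for the wrist camera it gives the pose at the moment of the call.
- bot.finish_job(): hands the job in; it is judged then, once.
The state is a dict: "time": time; "joint_positions": joint angles; "joint_velocities": joint speeds; "effort": joint torques, N m; "tool_pos": TCP position; "ee_rot": TCP orientation; "force": force on the tool from outside, world axes, zero at the start; "torque": the same for the moment, N m; "opening": finger opening in m; "finger_force": force on a finger pad.
Only numpy, scipy, OpenCV 4.12 (cv2) and the standard library are available. Lean on these libraries where they do the work, as an engineer would, in place of code of your own. Each camera call takes 0.05 s, during which the arm holds its last target. There are 200 camera calls.

### The job

The caps of the red, green and blue markers on the desk were left loose, partly up. Press the red cap and the green cap straight down until they are fully home; leave the blue cap loose just as it is, because that marker is still in use.

Things in the scene. Friction and masses are not known exactly. Their poses are not given: they have to be found in the camera images.
- red_cap_top (a point): Centre of the top of the red marker's red cap (upright cylinder 30 mm across, 45 mm tall, z up). It slides straight up and down and cannot come off. Fully home its top is 130 mm above the desk; it starts 12 to 20 mm higher, that much white neck showing. Stiff: about 6 N moves it, it stays where left, and meets a hard stop when home.
- green_cap_top (a point): Centre of the top of the green marker's green cap (upright cylinder 30 mm across, 45 mm tall, z up). Same make and sizes as the red: slides down with about 6 N, starts 12 to 20 mm up, hard stop when home with its top 130 mm above the desk. All markers stand nib up in black weighted round holders 64 mm across, fixed to the desk.
- blue_cap_top (a point): Centre of the top of the blue marker's blue cap (upright cylinder 30 mm across, 45 mm tall, z up). Same make as the red, also 12 to 20 mm up; to be left as found. A fourth marker, yellow, is alike but already capped. The four stand in any order, at least 90 mm apart centre to centre; the loose things around them are under 100 mm tall.

How it is judged:
At the end, for the whole second after the job is handed in: The red and the green cap are both home within 3.5 mm (tops less than 133.5 mm above the desk), and the blue cap is within 4 mm of where it started (height (world z) of each of red_cap_top, green_cap_top below 0.1335 m and not (distance of blue_cap_top from where it was at the start of the episode above 0.004 m)); the robot touches nothing.
It fails at once if the blue cap is moved by more than 4 mm (distance of blue_cap_top from where it was at the start of the episode above 0.004 m).
It also fails if it takes over 32 s, if anything falls off the work surface, if the arm or the gripper's body presses on something with over 40 N, if the wrist force passes 120 N, or if a joint passes its speed limit or range.

## Working session

There is one attempt and no reset: what is moved stays moved. The work goes in short steps, Python scripts to look and compute and a tool call to move; the robot and the scene stay as the last step left them, time stands still between calls to the robot, and variables do not carry over. Pictures are saved under pics/ and viewed, at most 10 in all, crops included, and the job is handed in when it is done.

Besides the shell and the picture viewer there is one more tool, called after "Call:" by a JSON object that holds its "method" and its "body", one argument or row to a line. jog_arm: Moves the arm, as the interface text tells. Its arguments: {"type":"object","properties":{"grip":{"type":"array"},"xyz":{"type":"array"},"delta_rot":{"type":"array"},"force":{"type":"number"}},"required":["grip","xyz","delta_rot"]}

```bash
mkdir -p pics
python3 - <<'E'
from rig import bot,cams
import cv2,numpy as np
s=bot.sense();print(s['time'],s['tool_pos'],s['ee_rot'],s['opening'])
ims=[]
for n in("top","side"):
    p,d=cams.read_camera(n);i=cams.camera_info(n);np.savez(n+".npz",p=p,d=d,K=i['mtx'],R=i['R'],t=i['t'])
    print(n,-i['R'].T@i['t'],i['R'][2]); cv2.imwrite(f"pics/{n}0.png",p[...,::-1])
E
```

```text
0.0 [0.30480696 0.60175551 0.20477077] [ 2.32270094e-01  9.72651111e-01 -6.40949083e-04 -9.16397303e-05] 0.09388848084738707
top [0.3726901  0.00460181 0.85789529] [ 0.22408453  0.03327123 -0.97400162]
side [ 0.10144539 -0.70042209  0.71152703] [ 0.40617921  0.72332035 -0.55841394]
```

View pics/top0.png

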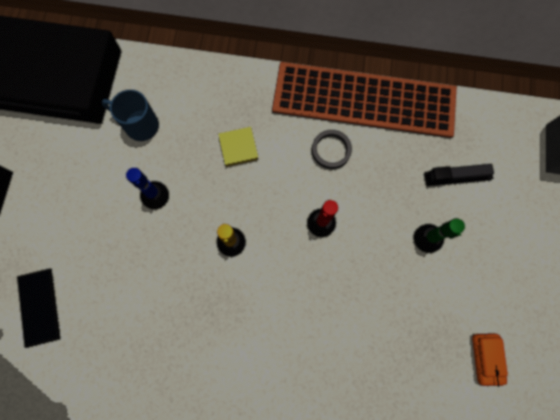

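View pics/side0.png

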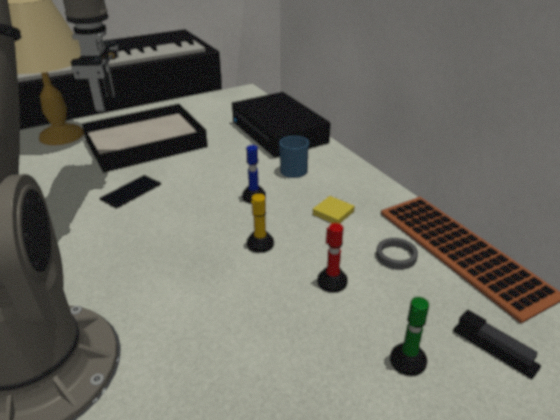

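The top view shows the blue cap at (134,176), yellow at (225,231), red at (330,208) and green at (456,227). The side view shows white necks on blue, red and green. Next I'll locate the cap tops using the colour masks and depth.

```bash
cat > h.py <<'E'
import cv2,numpy as np
H={'red':[(0,8),(172,180)],'green':[(45,85)],'blue':[(110,130)]}
def caps(p,d,K,R,t,zmin=.1):
    hsv=cv2.cvtColor(p,cv2.COLOR_RGB2HSV);out={}
    v,u=np.mgrid[:p.shape[0],:p.shape[1]]
    X=(np.stack([(u-K[0,2])/K[0,0]*d,(v-K[1,2])/K[1,1]*d,d],-1)-t)@R
    for n,rs in H.items():
        m=sum(((hsv[...,0]>=a)&(hsv[...,0]<=b)) for a,b in rs).astype(bool)&(hsv[...,1]>120)&(hsv[...,2]>40)&(d>0)&(X[...,2]>zmin)&(X[...,2]<.17)
        P=X[m]
        if len(P)<10: continue
        z=np.percentile(P[:,2],85); T=P[P[:,2]>z-.006]
        mt=(m&(X[...,2]>z-.006)).astype(np.uint8)
        (c,r,)=cv2.minEnclosingCircle(np.argwhere(mt)[:,::-1].astype(np.float32))
        # ray of the top-face centroid onto plane z
        uv=np.argwhere(mt)[:,::-1].mean(0); ray=R.T@np.linalg.solve(K,[*uv,1]); C=-R.T@t
        out[n]=dict(n=len(P),nt=len(T),z=z,mean=T.mean(0),ext=np.ptp(T[:,:2],axis=0),ray=C+ray*(z-C[2])/ray[2],uv=uv)
    return out
E
python3 - <<'E'
import numpy as np;from h import *
np.set_printoptions(precision=4,suppress=True)
for n in("top","side"):
    print(n)
    for k,v in caps(**np.load(n+".npz")).items(): print(k,v)
E
```

```text
top
red {'n': 230, 'nt': 193, 'z': np.float64(0.1464230879739564), 'mean': array([ 0.5667, -0.0751,  0.145 ]), 'ext': array([0.0288, 0.0276]), 'ray': array([ 0.5663, -0.0749,  0.1464]), 'uv': array([329.6114, 207.513 ])}
green {'n': 171, 'nt': 171, 'z': np.float64(0.14509567701913456), 'mean': array([ 0.568 , -0.3065,  0.1438]), 'ext': array([0.0265, 0.0274]), 'ray': array([ 0.5676, -0.306 ,  0.1451]), 'uv': array([456.152 , 225.9357])}
blue {'n': 185, 'nt': 164, 'z': np.float64(0.1502024815530946), 'mean': array([0.572 , 0.2925, 0.1488]), 'ext': array([0.0275, 0.0251]), 'ray': array([0.5716, 0.2919, 0.1502]), 'uv': array([133.5671, 174.9085])}
side
red {'n': 329, 'nt': 120, 'z': np.float64(0.14448445571075716), 'mean': array([ 0.564 , -0.0807,  0.1436]), 'ext': array([0.028 , 0.0279]), 'ray': array([ 0.5632, -0.0818,  0.1445]), 'uv': array([335.2083, 228.0333])}
green {'n': 423, 'nt': 187, 'z': np.float64(0.14344655789393596), 'mean': array([ 0.5646, -0.3123,  0.1424]), 'ext': array([0.0269, 0.0265]), 'ray': array([ 0.5637, -0.313 ,  0.1434]), 'uv': array([419.2086, 304.4385])}
blue {'n': 162, 'nt': 59, 'z': np.float64(0.14810662912198733), 'mean': array([0.5702, 0.2864, 0.1471]), 'ext': array([0.025 , 0.0268]), 'ray': array([0.5693, 0.2846, 0.1481]), 'uv': array([251.7458, 148.4576])}
```

Call:
{"method": "jog_arm", "body": {
  "grip": [0,0,0,0,0,0,0,0,0,0],
  "xyz": [
    [-53.9,-48.6,0],
    [-53.9,-48.6,0],
    [-53.9,-48.6,0],
    [-53.9,-48.6,0],
    [-53.9,-48.6,0],
    [-53.9,-48.6,0],
    [-53.9,-48.6,0],
    [-53.9,-48.6,0],
    [-53.9,-48.6,0],
    [-53.9,-48.6,0]
  ],
  "delta_rot": [
    [0,0,0],
    [0,0,0],
    [0,0,0],
    [0,0,0],
    [0,0,0],
    [0,0,0],
    [0,0,0],
    [0,0,0],
    [0,0,0],
    [0,0,0]
  ],
  "force": 30
}}

```text
time: 0.93
tool_pos: [0.4551, 0.2113, 0.2055]
ee_rot: [0.232, 0.973, 0.0, -0.0]
force: [0.6, 1.2, -0.3]
opening: 0.0307
finger_force: 0.0
```

```bash
cat > g.py <<'E'
import sys,numpy as np
from rig import bot
from scipy.spatial.transform import Rotation as Ro
np.set_printoptions(precision=4,suppress=True)
s=bot.sense();R=Ro.from_quat(s['ee_rot']).as_matrix()
print(s['time'],s['tool_pos'],R[:,2],s['opening'],s['force'],s['joint_positions'])
for n,T in dict(red=[.566,-.075,.2],green=[.567,-.3065,.2]).items(): print(n,'cm tool',100*R.T@(np.array(T)-s['tool_pos']))
E
python3 g.py
```

```text
0.9333 [0.4551 0.2113 0.2055] [-0.0001  0.0001 -1.    ] 0.0307200765042172 [ 0.6261  1.2459 -0.3049] [-0.7969  0.1397  0.2587  1.9993 -0.0424  1.0076  0.584 ]
red cm tool [-22.8301 -20.5329   0.5407]
green cm tool [-33.378  -41.1406   0.5375]
```

Call:
{"method": "jog_arm", "body": {
  "grip": [0,0,0,0,0,0,0,0,0,0],
  "xyz": [
    [-22,-19.8,0.5],
    [-22,-19.8,0.5],
    [-22,-19.8,0.5],
    [-22,-19.8,0.5],
    [-22,-19.8,0.5],
    [-22,-19.8,0.5],
    [-22,-19.8,0.5],
    [-22,-19.8,0.5],
    [-22,-19.8,0.5],
    [-22,-19.8,0.5]
  ],
  "delta_rot": [
    [0,0,0],
    [0,0,0],
    [0,0,0],
    [0,0,0],
    [0,0,0],
    [0,0,0],
    [0,0,0],
    [0,0,0],
    [0,0,0],
    [0,0,0]
  ]
}}

```text
time: 1.77
tool_pos: [0.5614, -0.0626, 0.2001]
ee_rot: [0.233, 0.973, -0.0, -0.0]
force: [-0.7, 0.3, 0.1]
opening: 0.0004
finger_force: 0.0
```

```bash
python3 g.py
python3 - <<'E'
from rig import cams
from h import *
i=cams.camera_info("wrist");p,d=cams.read_camera("wrist");cv2.imwrite("pics/w1.png",p[...,::-1])
for k,v in caps(p,d,i['mtx'],i['R'],i['t']).items(): print(k,v)
E
```

```text
1.7667 [ 0.5614 -0.0626  0.2001] [-0.0009 -0.     -1.    ] 0.0003610670702340303 [-0.7047  0.2977  0.0904] [-0.3817  0.2677  0.456   1.8823 -0.1368  1.0229  1.2328]
red cm tool [-0.9662 -0.8959  0.0057]
green cm tool [-11.5339 -21.4933   0.0063]
red {'n': 1106, 'nt': 774, 'z': np.float64(0.1447116382488037), 'mean': array([ 0.56288581, -0.07602847,  0.1436777 ]), 'ext': array([0.02531804, 0.02873785]), 'ray': array([ 0.56253113, -0.07578762,  0.14471164]), 'uv': array([265.3372093 , 236.34883721])}
```

View pics/w1.png

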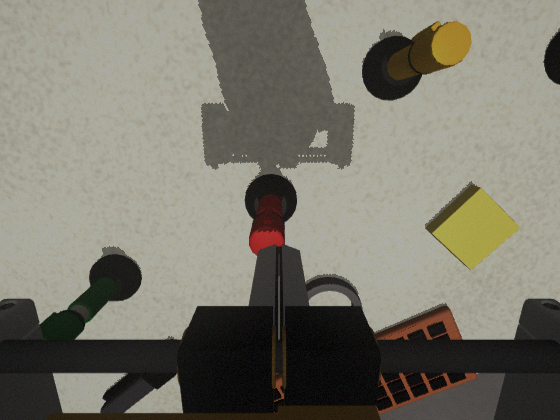

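The wrist view shows the red cap at (266,238), ahead of and partly behind the fingertips, which agrees with the top estimate. Next is the press on red.

Call:
{"method": "jog_arm", "body": {
  "grip": [0,0,0,0,0,0,0,0,0,0],
  "xyz": [
    [-0.9,-0.9,0],
    [-0.9,-0.9,2],
    [-0.9,-0.9,4],
    [-0.9,-0.9,5],
    [-0.9,-0.9,5.4],
    [-0.9,-0.9,5.8],
    [-0.9,-0.9,6.2],
    [-0.9,-0.9,6.6],
    [-0.9,-0.9,6.8],
    [-0.9,-0.9,6.9]
  ],
  "delta_rot": [
    [0,0,0],
    [0,0,0],
    [0,0,0],
    [0,0,0],
    [0,0,0],
    [0,0,0],
    [0,0,0],
    [0,0,0],
    [0,0,0],
    [0,0,0]
  ]
}}

```text
time: 2.65
tool_pos: [0.5659, -0.0739, 0.1322]
ee_rot: [0.232, 0.973, 0.0, 0.0]
force: [-3.4, 1.9, 6.1]
opening: 0.0004
finger_force: 2.9
```

```bash
python3 g.py
```

```text
2.65 [ 0.5659 -0.0739  0.1322] [ 0.0003  0.0007 -1.    ] 0.0004371053701520504 [-3.4492  1.9131  6.0976] [-0.3351  0.3584  0.4372  1.9344 -0.1935  0.8889  1.303 ]
red cm tool [-0.06   -0.086  -6.7796]
green cm tool [-10.5931 -20.7011  -6.7968]
```

The force is 6 N, so the cap is sliding. I'll push on to the stop.

Call:
{"method": "jog_arm", "body": {
  "grip": [0,0,0,0],
  "xyz": [
    [0,0,0.1],
    [0,0,0.2],
    [0,0,0.25],
    [0,0,0.25]
  ],
  "delta_rot": [
    [0,0,0],
    [0,0,0],
    [0,0,0],
    [0,0,0]
  ]
}}

```text
time: 2.98
tool_pos: [0.566, -0.0739, 0.1302]
ee_rot: [0.232, 0.973, 0.001, 0.0]
force: [-4.9, 2.4, 8.8]
opening: 0.0002
finger_force: 4.4
```

Red is home at 0.1302. Next I'll lift and move over green.

Call:
{"method": "jog_arm", "body": {
  "grip": [0,0,0,0,0,0,0,0,0,0],
  "xyz": [
    [0,0,-3.5],
    [0,0,-7],
    [-10.6,-20.6,-7],
    [-10.6,-20.6,-7],
    [-10.6,-20.6,-7],
    [-10.6,-20.6,-7],
    [-10.6,-20.6,-7],
    [-10.6,-20.6,-7],
    [-10.6,-20.6,-7],
    [-10.6,-20.6,-7]
  ],
  "delta_rot": [
    [0,0,0],
    [0,0,0],
    [0,0,0],
    [0,0,0],
    [0,0,0],
    [0,0,0],
    [0,0,0],
    [0,0,0],
    [0,0,0],
    [0,0,0]
  ]
}}

```text
time: 3.82
tool_pos: [0.567, -0.3078, 0.1995]
ee_rot: [0.233, 0.972, -0.0, 0.0]
force: [-0.8, 0.5, -0.1]
opening: 0.0004
finger_force: 0.0
```

```bash
python3 g.py
python3 - <<'E'
from rig import cams
from h import *
i=cams.camera_info("side");p,d=cams.read_camera("side");cv2.imwrite("pics/s2.png",p[...,::-1])
for k,v in caps(p,d,i['mtx'],i['R'],i['t']).items(): print(k,v)
E
```

```text
3.8167 [ 0.567  -0.3078  0.1995] [ 0.0005 -0.0006 -1.    ] 0.000361810836725144 [-0.8198  0.547  -0.0709] [ 0.004   0.4193  0.5271  1.706  -0.2342  1.0788  1.7044]
red cm tool [10.6552 20.6962 -0.0597]
green cm tool [ 0.0582  0.1137 -0.0465]
red {'n': 262, 'nt': 115, 'z': np.float64(0.13020624961287305), 'mean': array([ 0.56391117, -0.08027201,  0.12903454]), 'ext': array([0.02545464, 0.02546329]), 'ray': array([ 0.56296112, -0.08155241,  0.13020625]), 'uv': array([334.63478261, 234.00869565])}
green {'n': 415, 'nt': 188, 'z': np.float64(0.14310539529191932), 'mean': array([ 0.56453981, -0.31273695,  0.14213393]), 'ext': array([0.02906387, 0.02401074]), 'ray': array([ 0.56372228, -0.31343599,  0.1431054 ]), 'uv': array([419.35106383, 304.75531915])}
blue {'n': 161, 'nt': 55, 'z': np.float64(0.14845958795501016), 'mean': array([0.57030337, 0.28670671, 0.14755182]), 'ext': array([0.02598909, 0.02344329]), 'ray': array([0.56952724, 0.28509294, 0.14845959]), 'uv': array([251.72727273, 148.23636364])}
```

View pics/s2.png

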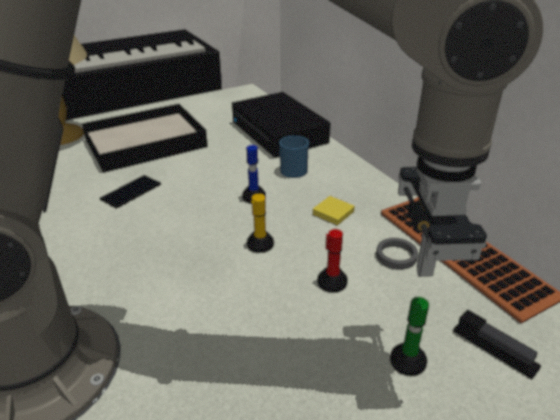

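The red cap at (335,241) now shows no neck. The fingers are above the green cap at (419,305), and the blue neck is still visible at (252,167). Next is the press on green.

Call:
{"method": "jog_arm", "body": {
  "grip": [0,0,0,0,0,0,0,0,0,0],
  "xyz": [
    [0,0,2],
    [0,0,4],
    [0,0,5],
    [0,0,5.4],
    [0,0,5.8],
    [0,0,6.2],
    [0,0,6.6],
    [0,0,6.8],
    [0,0,7],
    [0,0,7.1]
  ],
  "delta_rot": [
    [0,0,0],
    [0,0,0],
    [0,0,0],
    [0,0,0],
    [0,0,0],
    [0,0,0],
    [0,0,0],
    [0,0,0],
    [0,0,0],
    [0,0,0]
  ]
}}

```text
time: 4.7
tool_pos: [0.5682, -0.3058, 0.1299]
ee_rot: [0.232, 0.973, 0.0, 0.001]
force: [-7.4, 7.0, 25.5]
opening: 0.0006
finger_force: 12.6
```

Call:
{"method": "jog_arm", "body": {
  "grip": [0,0],
  "xyz": [
    [0,0,0.05],
    [0,0,0.05]
  ],
  "delta_rot": [
    [0,0,0],
    [0,0,0]
  ]
}}

```text
time: 4.87
tool_pos: [0.5681, -0.3058, 0.1299]
ee_rot: [0.232, 0.973, 0.001, 0.001]
force: [-6.7, 6.5, 21.4]
opening: 0.0
finger_force: 10.4
```

Green has reached its hard stop. I'll lift clear and check.

Call:
{"method": "jog_arm", "body": {
  "grip": [0,0,0,0,0,0],
  "xyz": [
    [0,0,-3],
    [0,0,-6],
    [0,0,-9],
    [0,0,-9],
    [0,0,-9],
    [0,0,-9]
  ],
  "delta_rot": [
    [0,0,0],
    [0,0,0],
    [0,0,0],
    [0,0,0],
    [0,0,0],
    [0,0,0]
  ]
}}

```text
time: 5.37
tool_pos: [0.5674, -0.306, 0.2177]
ee_rot: [0.232, 0.973, 0.0, 0.0]
force: [0.3, -0.9, -0.8]
opening: 0.0004
finger_force: 0.0
```

Run:
```python
from rig import cams,bot
from h import *
i=cams.camera_info("side");p,d=cams.read_camera("side")
c={k:v['z'] for k,v in caps(p,d,i['mtx'],i['R'],i['t']).items()};print(c,bot.sense()['tool_pos'],bot.sense()['force'])
if c['red']<.1325 and c['green']<.1325 and abs(c['blue']-.1482)<.002: print(bot.finish_job())
```

```text
{'red': np.float64(0.13018268289266033), 'green': np.float64(0.1300024279954418), 'blue': np.float64(0.14832263126604547)} [ 0.56707051 -0.30590736  0.2170838 ] [-0.11596161 -0.22033408  0.03970778]
the job is handed in; nothing more can be done
None
```

The red and green caps are pressed home (tops measured at about 130 mm), the blue cap is still loose where it was, and the job was handed in at about 5.4 s with the arm clear; no verdict came back.

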